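# Stamp a delivery note and keep the stamp pressed

### The arm

A 6-joint arm with a two-finger parallel gripper is mounted at the origin on a cart in front of the work surface, level with it; the furniture and walls round the work are solid. World frame = base frame: x ahead of the robot, y to its left, z up, the work surface at z = 0. Lengths are in m, angles in rad, forces in N, time in s.
With the tool pointing down it reaches from about 0.3 to 1 m from the base axis. Payload 5.1 kg.
Tool frame: the origin (TCP) lies at the very end of the fingers, on their centre line; the grasp point (between the pads) lies 19 mm behind it; z points along the fingers, x is the direction in which the jaws open and shut, and the axes are right-handed (so a half turn about z gives the same grasp; the last joint's range is limited). The gripper opens to 95 mm and grips with 3 to 60 N. Pads are 20 mm wide; open, the fingers measure 119 mm over their backs; the gripper's body (75 mm by 180 mm) begins 59 mm behind the grasp point.
Start: joints at [1.147, 0.124, 1.65, -0, 1.367, -0.083], TCP at [0.217, 0.613, 0.215] pointing down, gripper open.
Joint ranges: [-2.61, 2.61], [-1.02, 2.33], [0.03, 2.71], [-1.35, 4.49], [0.32, 2.68], [-2.91, 2.91]. Speed limits (rad/s): [2.57, 2.57, 3.14, 3.14, 3.14, 3.14].

### API

Orientations are given as a unit quaternion [x, y, z, w].
In Python, from rig import arm, viewer, ticket gives the robot as it stands. The module is installed in compiled form; this text tells all that it offers.
- The arm moves only by the shell command python3 -m crank 'ROWS' [FORCE]. ROWS is text: rows parted by semicolons, each of 5 numbers parted by spaces: the shift along the world's x, y, z in mm, then the turn about the world's z in degrees, then the opening, from -1 (shut) to 1 (fully open). A call has exactly 10 rows; each row shifts and turns the pose as measured when the row begins; what a row does not reach is not made up. A row lasts 1/10 s, in which the tool goes at most 50 mm and 8.59 degrees, less where a joint would pass 70% of its speed; a pose out of reach is approached as far as the arm can. A call is refused whole if a number of a shift passes 50 or a number of a turn 8.59, either way. A call with a gripper value outside its range is refused whole. The fingers move at their own pace and stop on an object; FORCE is the grip in N (left out, the last holds). Time passes only in rows, so rows that do not move let the fingers close, or fill a call up. It gives the time, the measured TCP pose, the force and the opening at its end, in the units of the state.
- arm.observe(): the state, without advancing time (a new reading comes with each control period).
- viewer.read_camera(name): name is "side" or "top" or "wrist"; returns the picture (384x512x3 uint8, red, green, blue); there is no depth.
- viewer.calibration(name): a dict with "fx", "fy", "cx", "cy" (pixels), "D" ([k1, k2, p1, p2, k3] as OpenCV has them; the pictures are not rectified), "R" (3x3) and "t" (3): a world point X has camera coordinates R X + t. Camera axes: x right, y down, z forward; pixel columns grow to the right and rows downward; lengths in m; the calibration is good to about 2 mm. A picture is of the moment at which its call begins: read the wrist's pose just before it. calibration takes no time and is no camera call; for the wrist camera it gives the pose at the moment of the call.
- ticket.job_done(): hands the job in, once; it reports no verdict.
The state is a dict: "t": time; "q": joint angles; "joint_vel": joint speeds; "joint_torque": joint torques, N m; "ee_pos": TCP position; "tool_rot": TCP orientation; "ft_force": force on the tool from outside, world axes, zero at the start; "moment": the same for the moment, N m; "width": finger opening in m.
Only numpy, scipy, OpenCV 4.12 (cv2) and the standard library are available. Lean on these libraries where they do the work, as an engineer would, in place of code of your own. Each camera call takes 0.05 s, during which the arm holds its last target.

### The job

Lift the oblong stamp up and off its prongs in the stamp rack, leaving the round and the square stamp hanging, and set it squarely in the middle of the empty box printed on the delivery note on the clipboard. Press its spring-loaded handle all the way down there, and only there, firmly but without ramming it, and keep it pressed for more than three seconds. Finish while still holding the stamp fully pressed: do not let go.

Things in the scene. Friction and masses are not known exactly. Their poses are not given: they have to be found in the camera images.
- oblong_stamp: Spring-loaded hand stamp, 104 mm tall, 90-170 g. From below: black hollow oblong skirt 30 (its x) x 64 (its y) x 36 mm tall; bare steel rod 12 mm thick, 24 mm long; round dark wooden handle. Origin: centre of the skirt's open underside, z up. Hangs upright by the handle's flange in one of the rack's three places (which one varies), x and y parallel to the rack's, skirt below the prongs.
- oblong_stamp_handle (a joint): How far the oblong stamp's handle is pushed down into its skirt: 0 = up (at rest, also while hanging), 0.012 m = all the way down, where the rubber printing face inside (21 x 55 mm) meets the surface that the skirt stands on. The spring pushes back with about 2.5 N at 0 and 8.5 N at 12 mm; beyond that the face bears on the paper.
- stamp_foot (a point): Centre of the open underside of the oblong stamp's skirt (same as its body origin).
- stamp_grip (a point): Point on the axis of the oblong stamp's handle, moving with it; 86 mm above the stamp's underside while the handle is up. The handle: a flange 36 mm across and 6 mm thick whose underside is 26 mm below this point; on it a shaft 28 mm across that ends, rounded, 18 mm above this point. Grip the shaft here from above, any yaw.
- stamp_rack: Fixed rack of bent grey sheet steel, 240 mm wide (its y), 80 mm deep, open to its -x side (to the robot). Origin: on the desk under the middle seat. Three pairs of level prongs (top 80 mm above the desk, 4 mm thick, 10 mm wide, 18 mm gap) reach forward; the stamps hang in the gaps at x = 0, y = -80, 0, +80 mm. Base plate 5 mm thick; nothing but handles stands above the prongs.
- rack_lip (a point): Point between the two middle prongs' tips, level with the top of their upturned ends, 84 mm above the desk, at x = -27 mm of the rack. The ends stand 4 mm above the prongs: a stamp must be raised more than 4 mm, but less than 20 mm (there its skirt meets the prongs from below), then drawn out along the rack's -x; it is free of the prongs once its axis is at x = -50 mm.
- round_stamp: Like the oblong stamp, with the same handle, but a round skirt 44 mm across; hangs in another place. To be left hanging. Origin: centre of its underside.
- square_stamp: Like the oblong stamp, with the same handle, but a square skirt 40 x 40 mm; hangs in another place. To be left hanging. Origin: centre of its underside.
- clipboard: Fixed small clipboard, 190 mm long (its x) by 130 mm wide (its y), flat on the desk, with a pad of white delivery notes under a steel clip at its far (+x) end. Origin: on the desk under the middle of the board. The pad's top is 7 mm above the desk. (Mind the bookshelf over the back of the desk: it begins at x = 0.61 m of the room, underside 0.475 m above the desk.)
- stamp_box (a point): Centre of the empty box printed on the near half of the note: at x = -45 mm of the clipboard, on the paper, 7 mm above the desk. The box is 46 mm (clipboard x) by 80 mm (clipboard y), drawn in thin dark lines; the stamp's long side goes along its long side, either way round.
Not all that is in view belongs to the job. Leave any orange look-alike of the oblong_stamp alone.

How it is judged:
By the outcome, as a careful person would: the job done as asked, in the order asked, and still so for the second after the job is handed in, while the arm keeps its last pose, push and grip.
It also fails if it takes over 48 s, if anything falls off the work surface, if the arm or the gripper's body presses on something with over 40 N, if the wrist force passes 120 N, or if a joint passes its speed limit or range.

## Working session

There is one attempt and no reset: what is moved stays moved. The work goes in short steps, Python scripts to look and compute and a shell command to move; the robot and the scene stay as the last step left them, time stands still between calls to the robot, and variables do not carry over. Pictures are saved under pics/ and viewed, and the job is handed in when it is done.

```bash
mkdir -p pics; cat > h.py <<'E'
import numpy as np, cv2
from rig import arm, viewer, ticket
def snap(name,fn):
    im=viewer.read_camera(name); cv2.imwrite('pics/'+fn,im[:,:,::-1]); return im
def ray(name,uv,z,cal=None):
    c=cal or viewer.calibration(name)
    K=np.array([[c['fx'],0,c['cx']],[0,c['fy'],c['cy']],[0,0,1.]])
    p=cv2.undistortPoints(np.array([[uv]],float),K,np.array(c['D'],float))[0,0]
    R=np.array(c['R']);t=np.array(c['t']);o=-R.T@t;d=R.T@np.array([p[0],p[1],1]);return o+d*(z-o[2])/d[2]
def proj(name,X,cal=None):
    c=cal or viewer.calibration(name)
    K=np.array([[c['fx'],0,c['cx']],[0,c['fy'],c['cy']],[0,0,1.]])
    return cv2.projectPoints(np.array(X,float).reshape(-1,3),cv2.Rodrigues(np.array(c['R'],float))[0],np.array(c['t'],float),K,np.array(c['D'],float))[0][:,0]
E
python3 - <<'E'
from h import *
s=arm.observe();print(s)
for n in ['side','top','wrist']: snap(n,n+'0.png')
for n in ['side','top']: 
  c=viewer.calibration(n);print(n,-np.array(c['R']).T@np.array(c['t']),c['fx'])
E
```

```text
{'t': 0.0, 'q': array([ 1.14737824e+00,  1.24508423e-01,  1.65164126e+00, -1.15781381e-05,
        1.36750159e+00, -8.26219089e-02]), 'joint_vel': array([-1.37714261e-03, -8.89830069e-06,  8.45680563e-04,  9.44922809e-04,
       -3.53930719e-03, -2.90508305e-04]), 'joint_torque': array([ 1.51670756e-03, -4.17605495e+01, -3.59933996e+01,  7.75354332e-02,
        4.90937184e-02, -1.88101803e-04]), 'ee_pos': array([0.21703806, 0.61202454, 0.21340426]), 'tool_rot': array([ 8.16772294e-01,  5.76959236e-01, -8.83980937e-04,  5.27346559e-04]), 'ft_force': array([-0.3525662 , -0.26782547, -0.25849911]), 'moment': array([-0.00028547, -0.00609886, -0.03542992]), 'width': 0.09538933874487945}
side [0.37451055 0.70904044 0.69697536] 379.9416812202945
top [0.3519218  0.05756781 1.04746239] 384.3412545060757
```

View pics/side0.png

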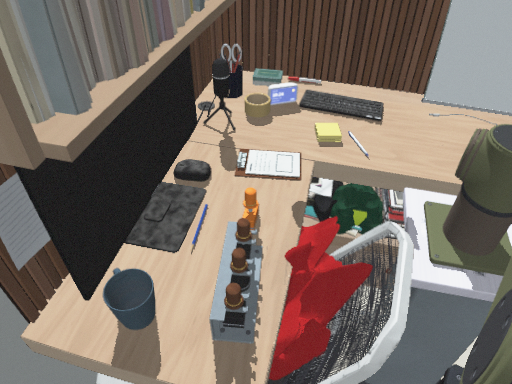

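View pics/top0.png

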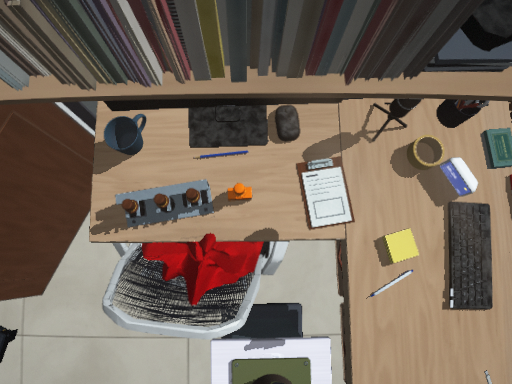

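View pics/wrist0.png

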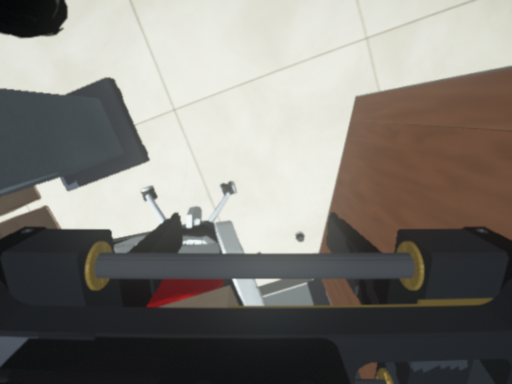

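The side view shows the rack with three brown handles at about (243,228), (239,260) and (234,293). An orange look-alike is at (250,200) and the clipboard is at (268,163). In the top view the handles are at (130,207), (162,201) and (193,197), and the box is near (327,210). I need crops to tell the skirts apart.

```bash
python3 - <<'E'
import cv2
a=cv2.imread('pics/side0.png');cv2.imwrite('pics/c1.png',cv2.resize(a[180:345,190:290],None,fx=5,fy=3.6,interpolation=cv2.INTER_CUBIC)[:, :])
a=cv2.imread('pics/top0.png');cv2.imwrite('pics/c2.png',cv2.resize(a[150:240,100:360],None,fx=3,fy=3,interpolation=cv2.INTER_CUBIC))
E
```

```text
(no output)
```

View pics/c1.png

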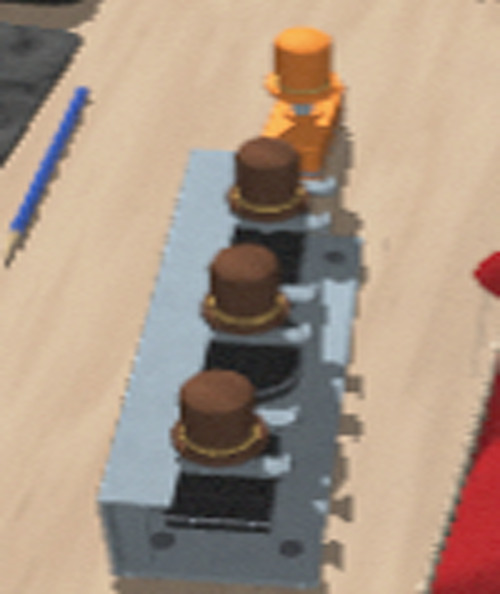

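View pics/c2.png

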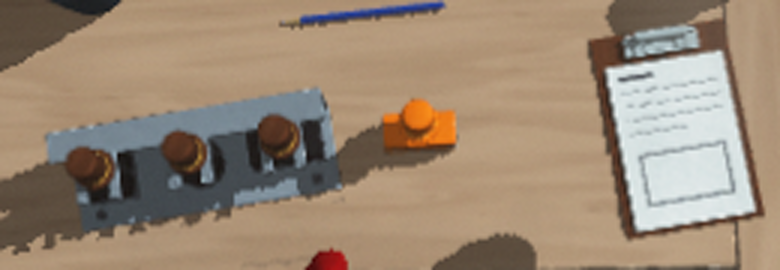

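```bash
cat > fit.py <<'E'
from h import *
from scipy.optimize import least_squares
C={n:viewer.calibration(n) for n in('side','top')}
I={n:cv2.imread(f'pics/{n}0.png') for n in C}
seed={'top':[(130,207),(162,201),(193,197)],'side':[(234,293),(239,260),(243,228)]}
cent={}
for n in C:
    hsv=cv2.cvtColor(I[n],cv2.COLOR_BGR2HSV)
    b,g,r=[I[n][:,:,i].astype(int) for i in range(3)]
    m=((r-b)>18)&(r<135)&(hsv[:,:,1]>85)
    for i,(u,v) in enumerate(seed[n]):
        w=np.zeros_like(m);w[v-14:v+17,u-14:u+15]=1
        k,l,st,ce=cv2.connectedComponentsWithStats((m&w).astype(np.uint8))
        j=1+np.argmax(st[1:,4]);cent[n,i]=(ce[j],st[j])
        print(n,i,ce[j],st[j])
th=np.linspace(0,2*np.pi,24,endpoint=False)
ring=lambda x,y,r,z:np.c_[x+r*np.cos(th),y+r*np.sin(th),0*th+z]
def hull(n,x,y):
    P=np.vstack([ring(x,y,.018,.080),ring(x,y,.018,.086),ring(x,y,.014,.118),ring(x,y,.010,.124)])
    h=cv2.convexHull(proj(n,P,C[n]).astype(np.float32));M=cv2.moments(h);return np.array([M['m10']/M['m00'],M['m01']/M['m00']]),h
def seats(p):
    c,s=np.cos(p[2]),np.sin(p[2]);return [(p[0]-s*d,p[1]+c*d) for d in(.08,0,-.08)]
def f(p):
    return np.concatenate([hull(n,*q)[0]-cent[n,i][0] for n in C for i,q in enumerate(seats(p))])
if __name__=='__main__':
    r=least_squares(f,[.45,.3,0],x_scale=[.1,.1,.1]);print(r.x,np.degrees(r.x[2]),r.fun.round(1));p=r.x
    np.save('rack.npy',p);print(seats(p))
    cc,ss=np.cos(p[2]),np.sin(p[2])
    W=lambda L:np.array(L)@np.array([[cc,ss,0],[-ss,cc,0],[0,0,1]])+[p[0],p[1],0]
    for n in C:
        o=cv2.resize(I[n],None,fx=4,fy=4,interpolation=cv2.INTER_CUBIC)
        for d in(.08,0,-.08):
            q=W([[0,d,0]])[0];h=hull(n,q[0],q[1])[1];cv2.polylines(o,[(h*4+2).astype(int)],True,(0,255,0),1)
            for hx,hy,col in((.015,.032,(0,0,255)),(.02,.02,(255,0,255))):
                b=W([[sx*hx,d+sy*hy,.056] for sx,sy in((1,1),(1,-1),(-1,-1),(-1,1))]);cv2.polylines(o,[(proj(n,b,C[n])*4+2).astype(int).reshape(-1,1,2)],True,col,1)
        x,y={'top':(105,170),'side':(190,200)}[n]
        cv2.imwrite(f'pics/fit_{n}.png',o[4*y:4*y+580,4*x:4*x+ (560 if n=='top' else 400)])
E
python3 fit.py
```

```text
side 0 [233.24202128 295.93351064] [225 282  19  27 376]
side 1 [238.60307692 260.08307692] [231 247  17  26 325]
side 2 [243.33211679 229.74452555] [236 218  16  23 274]
top 0 [129.00564972 205.47457627] [117 199  21  15 177]
top 1 [161.03947368 200.22368421] [154 194  15  14 152]
top 2 [192.29333333 195.05333333] [186 189  14  14 150]
[0.5104155  0.27293844 0.15841569] 9.076550658406314 [ 0.3  0.6  0.1  0.8 -0.2  0.4  1.1 -0.2  0.3 -0.2  0.4 -0.2]
[(np.float64(0.497795189913683), np.float64(0.35193671270054966)), (np.float64(0.5104155048681343), np.float64(0.27293843645068167)), (np.float64(0.5230358198225855), np.float64(0.19394016020081367))]
```

View pics/fit_top.png

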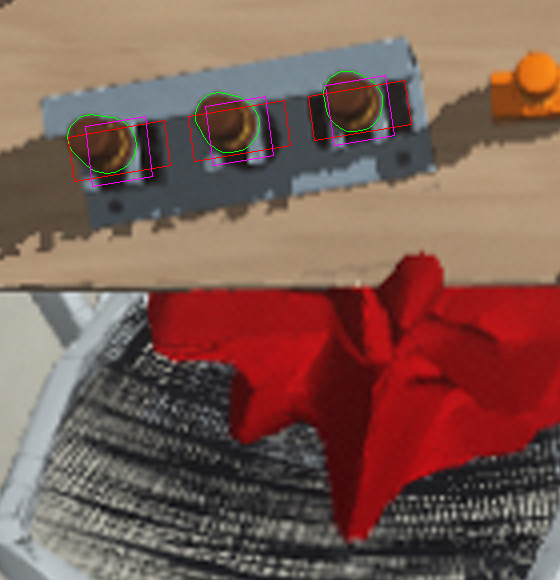

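View pics/fit_side.png

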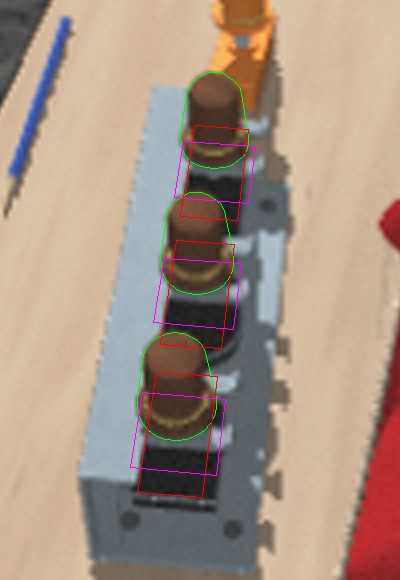

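Candidates:
- The +y handle at top-view (130,207) looks square.
- The middle handle at (162,201) is round.
- The -y handle at (193,197) looks oblong, because the red 30x64 outline matches the black there.
- The orange look-alike at (238,191) is to be left alone.

I'll confirm this with a tight crop and measure the printed box at the same time.

```bash
python3 - <<'E'
import cv2,numpy as np
a=cv2.imread('pics/top0.png')[180:230,112:217];a=np.clip(a.astype(float)*1.8,0,255).astype(np.uint8)
A=cv2.resize(a,(735,350),interpolation=cv2.INTER_CUBIC);cv2.imwrite('pics/c3.png',A)
b=cv2.imread('pics/top0.png')[155:235,295:360];cv2.imwrite('pics/c4.png',cv2.resize(b,None,fx=7,fy=7,interpolation=cv2.INTER_CUBIC))
b=cv2.imread('pics/side0.png')[145:183,230:307];cv2.imwrite('pics/c5.png',cv2.resize(b,None,fx=8,fy=8,interpolation=cv2.INTER_CUBIC))
E
```

```text
(no output)
```

View pics/c3.png

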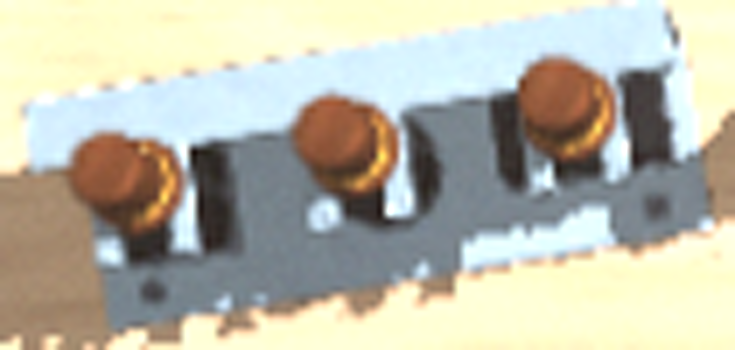

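View pics/c4.png

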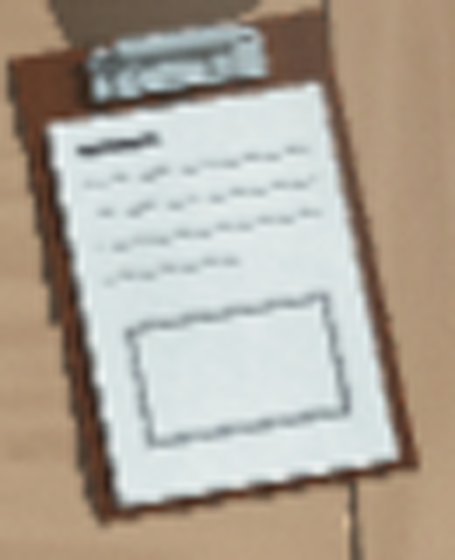

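View pics/c5.png

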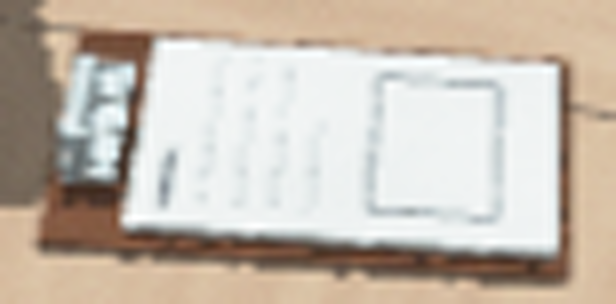

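The -y seat is confirmed as oblong: black shows well outside both prongs at crop (507,140) and (648,118). Neither of the other two does this on the left side. Next I'll fit the printed box.

```bash
python3 - <<'E'
from h import *
t=[((u+.5)/7-.5+295,(v+.5)/7-.5+155) for u,v in((131,328),(327,295),(347,412),(153,443))] # far-left, far-right, near-right, near-left
s=[((u+.5)/8-.5+230,(v+.5)/8-.5+145) for u,v in((368,212),(378,74),(500,84),(494,216))]
B=[]
for n,c in(('top',t),('side',s)):
    P=np.array([ray(n,q,.007) for q in c])[:,:2];B.append(P)
    e=P[0]+P[3]-P[1]-P[2]; xx=P[0]+P[1]-P[2]-P[3]
    print(n,P.round(4).tolist(),'c',P.mean(0),'W',np.linalg.norm(e)/2,'D',np.linalg.norm(xx)/2,'yaw y',np.degrees(np.arctan2(-e[0],e[1])),'yaw x',np.degrees(np.arctan2(xx[1],xx[0])))
tb=[((u+.5)/7-.5+295,(v+.5)/7-.5+155) for u,v in((48,125),(322,84),(401,462),(120,505))]
P=np.array([ray('top',q,.007) for q in tb])[:,:2];e=P[0]+P[3]-P[1]-P[2]; xx=P[0]+P[1]-P[2]-P[3]
print('paper yaw',np.degrees(np.arctan2(-e[0],e[1])),np.degrees(np.arctan2(xx[1],xx[0])),P.mean(0),np.linalg.norm(e)/2,np.linalg.norm(xx)/2)
s=arm.observe();from scipy.spatial.transform import Rotation as R
print(R.from_quat(s['tool_rot']).as_matrix().round(3))
c=viewer.calibration('wrist');o=-np.array(c['R']).T@np.array(c['t']);print('cam',o-s['ee_pos'],np.array(c['R'])[2])
E
```

```text
top [[0.5156, -0.126], [0.5279, -0.2048], [0.4811, -0.2104], [0.47, -0.1329]] c [ 0.49863178 -0.16850254] W 0.07901081801931167 D 0.04660299564101894 yaw y 8.515702261575248 yaw x 7.664439327448479
side [[0.5149, -0.123], [0.528, -0.2047], [0.4821, -0.2104], [0.4707, -0.1324]] c [ 0.49893874 -0.16761146] W 0.08079940403632403 D 0.04565715301810233 yaw y 8.69338952080534 yaw x 9.542448380785181
paper yaw 7.935142791793267 8.63564946829549 [ 0.529631   -0.16334032] 0.1127120450853973 0.15410395052848447
[[ 0.334  0.943 -0.001]
 [ 0.943 -0.334 -0.001]
 [-0.002 -0.    -1.   ]]
cam [-0.06845121  0.023493    0.17029508] [ 0.23890838 -0.0871763  -0.96712103]
```

Rack yaw is 9.1° and the oblong seat is at (0.523, 0.194). The box centre is (0.4988, -0.168) with yaw about 8.5°, and its measured sizes match 46x80. I'll approach with the jaws along rack x, which means a tool yaw of 9.1°.

```bash
python3 -m crank '28 -38 0 -6.1 1;28 -38 0 -6.1 1;28 -38 0 -6.1 1;28 -38 0 -6.1 1;28 -38 0 -6.1 1;28 -38 0 -6.1 1;28 -38 0 -6.1 1;28 -38 0 -6.1 1;28 -38 0 -6.1 1;0 0 0 0 1' 40
python3 - <<'E'
from h import *
from scipy.spatial.transform import Rotation as R
snap('wrist','w1.png');c=viewer.calibration('wrist')
s=arm.observe();M=R.from_quat(s['tool_rot']).as_matrix();print(s['ee_pos'],np.degrees(np.arctan2(M[1,0],M[0,0])),M[:,2])
print('rem',(np.array([.5230,.1939,.090])-s['ee_pos'])*1000, s['q'])
print(proj('wrist',[[.523,.1939,.124],[.5104,.2729,.124],[.4978,.3519,.124]],c))
E
```

```text
t: 1.15
ee_pos: [0.473, 0.2556, 0.2097]
tool_rot: [0.993, 0.118, -0.002, 0.001]
ft_force: [-1.2, 0.2, 0.1]
width: 0.0951
[0.47172457 0.25730658 0.20957513] 13.751373168611405 [-4.99513383e-03 -5.85014134e-04 -9.99987353e-01]
rem [  51.27542919  -63.4065846  -119.57512788] [ 3.98668003e-01 -1.20515798e-01  1.90352329e+00  1.43058273e-03
  1.36341590e+00  1.58364876e-01]
[[290.14018717 263.52008339]
 [299.92775321 187.60475208]
 [311.01024207  99.22483443]]
```

View pics/w1.png

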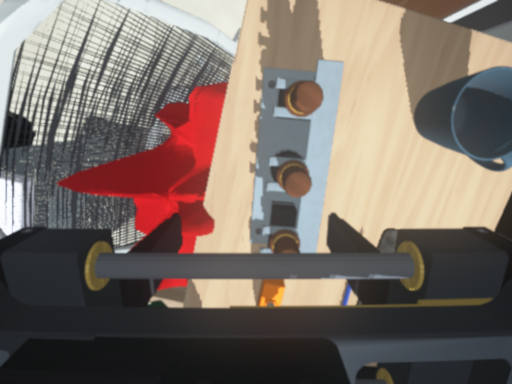

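The wrist picture shows the handles at about (309,97), (296,181) and (285,243), within a few pixels of prediction. The wide black skirt of the oblong stamp is at (284,215). I'll move above it and hold.

```bash
python3 -m crank '10 -13 0 -1 1;10 -13 0 -1 1;10 -13 0 -1 1;10 -13 0 -1 1;10 -12 -5 -0.7 1;0 0 -10 0 1;0 0 -10 0 1;0 0 -10 0 1;0 0 -10 0 1;0 0 0 0 1' 40
python3 - <<'E'
from h import *
from scipy.spatial.transform import Rotation as R
snap('wrist','w2.png');c=viewer.calibration('wrist')
s=arm.observe();M=R.from_quat(s['tool_rot']).as_matrix();print(s['ee_pos'],np.degrees(np.arctan2(M[1,0],M[0,0])),M[:,2],s['joint_vel'].round(3))
print('rem',(np.array([.5230,.1939,.090])-s['ee_pos'])*1000)
print(proj('wrist',[[.523,.1939,.124],[.5104,.2729,.124],[.4978,.3519,.124]],c))
snap('side','s2.png');snap('top','t2.png')
E
```

```text
t: 2.2
ee_pos: [0.5207, 0.1933, 0.1578]
tool_rot: [0.997, 0.08, -0.006, -0.001]
ft_force: [-0.3, -0.1, -0.3]
width: 0.0952
[0.5210769  0.19346633 0.15868383] 9.216417794432473 [-0.01014903  0.00174072 -0.99994698] [-0.001 -0.012 -0.026 -0.001  0.006 -0.001]
rem [  1.92309755   0.43367141 -68.68383451]
[[258.97807608 211.0905009 ]
 [259.75982813 103.01688027]
 [260.61467661 -25.58233753]]
```

View pics/w2.png

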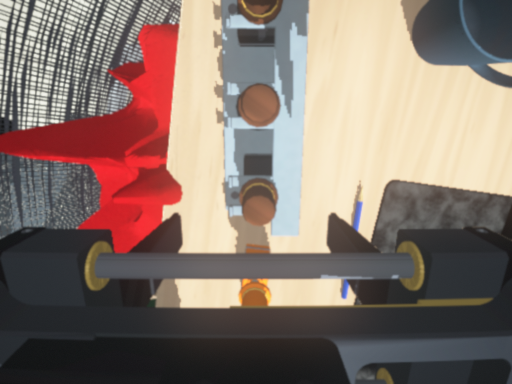

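View pics/s2.png

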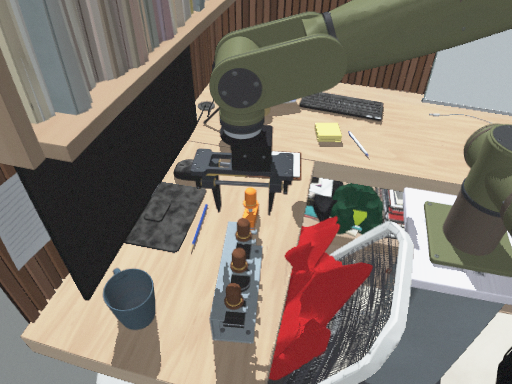

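The target handle's top is at (258,208), against a prediction of (259,211), so agreement is about 1 mm. Descending.

```bash
python3 -m crank '1 0 -10 0 1;1 0 -10 0 1;0 0 -10 0 1;0 0 -10 0 1;0 0 -10 0 1;0 0 -8 0 1;0 0 -5 0 1;0 0 -2 0 1;0 0 0 0 1;0 0 0 0 1' 40
python3 - <<'E'
from h import *
from scipy.spatial.transform import Rotation as R
snap('side','s3.png')
s=arm.observe();M=R.from_quat(s['tool_rot']).as_matrix();print(s['ee_pos'],np.degrees(np.arctan2(M[1,0],M[0,0])),M[:,2],s['ft_force'])
a=cv2.imread('pics/s3.png');cv2.imwrite('pics/s3c.png',cv2.resize(a[140:345,160:310],None,fx=3.5,fy=2.9))
E
```

```text
t: 3.35
ee_pos: [0.5246, 0.1939, 0.0905]
tool_rot: [0.997, 0.08, -0.003, -0.002]
ft_force: [0.4, 0.7, 0.9]
width: 0.0948
[0.52465127 0.19396841 0.09068227] 9.230675406427498 [-0.00547274  0.00290859 -0.99998079] [ 0.31367826 -0.26197935  0.70423853]
```

View pics/s3c.png

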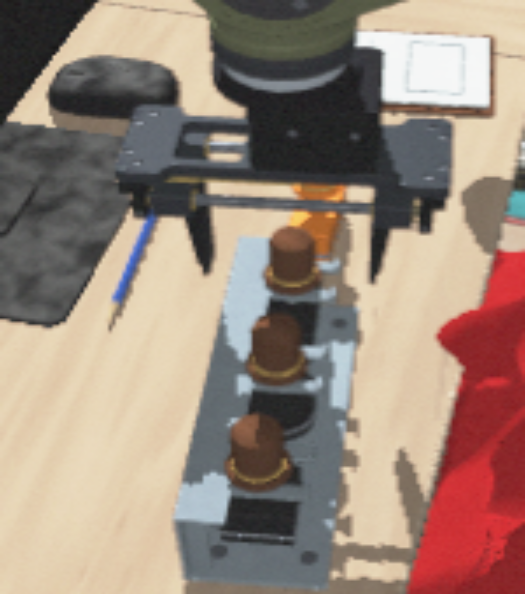

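Well straddled. Closing the gripper.

```bash
python3 -m crank '-1 0 0 0 -1;0 0 0 0 -1;0 0 0 0 -1;0 0 0 0 -1;0 0 0 0 -1;0 0 0 0 -1;0 0 0 0 -1;0 0 0 0 -1;0 0 0 0 -1;0 0 0 0 -1' 45
python3 - <<'E'
from h import *
s=arm.observe();print(s['ee_pos'],s['width'],s['ft_force'])
E
```

```text
t: 4.4
ee_pos: [0.5246, 0.1943, 0.0924]
tool_rot: [0.997, 0.08, -0.001, -0.002]
ft_force: [0.7, -0.5, 0.6]
width: 0.0271
[0.52455077 0.19428362 0.0924321 ] 0.02706829299793395 [ 0.72358871 -0.54588319  0.60640389]
```

The grip closed at 27 mm, which fits the 28 mm shaft. Lifting about 11 mm.

```bash
python3 -m crank '0 0 2 0 -1;0 0 2 0 -1;0 0 2 0 -1;0 0 2 0 -1;0 0 2 0 -1;0 0 1 0 -1;0 0 0 0 -1;0 0 0 0 -1;0 0 0 0 -1;0 0 0 0 -1' 45
python3 - <<'E'
from h import *
snap('side','s4.png')
s=arm.observe();print(s['ee_pos'],s['width'],s['ft_force'],s['tool_rot'])
a=cv2.imread('pics/s4.png');cv2.imwrite('pics/s4c.png',cv2.resize(a[180:300,190:290],None,fx=5,fy=4.8))
E
```

```text
t: 5.4
ee_pos: [0.5238, 0.1941, 0.1034]
tool_rot: [0.997, 0.08, -0.002, -0.002]
ft_force: [0.0, -0.5, -1.4]
width: 0.0274
[0.52376821 0.19405253 0.10343098] 0.027042509250335526 [ 0.01088353  0.75776901 -1.14247903] [ 0.99675145  0.08049278 -0.00207243 -0.00177902]
```

View pics/s4c.png

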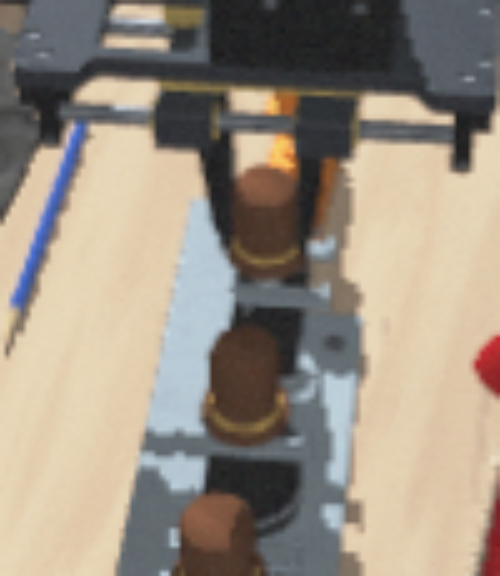

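It lifted cleanly: the prong shows below the flange and the load reads 1.1 N. Now drawing it out along the rack's -x.

```bash
python3 -m crank '-5 -0.8 0 0 -1;-7 -1.1 0 0 -1;-7 -1.1 0 0 -1;-7 -1.1 0 0 -1;-7 -1.1 0 0 -1;-8 -1.3 0 0 -1;-8 -1.3 0 0 -1;-10 -1.6 0 0 -1;-10 -1.6 0 0 -1;-5 -0.8 0 0 -1' 45
python3 - <<'E'
from h import *
snap('side','s5.png')
s=arm.observe();print(s['ee_pos'],s['width'],s['ft_force'],s['tool_rot'])
a=cv2.imread('pics/s5.png');cv2.imwrite('pics/s5c.png',cv2.resize(a[180:340,190:310],None,fx=4.5,fy=3.7))
E
```

```text
t: 6.45
ee_pos: [0.4426, 0.1811, 0.103]
tool_rot: [0.997, 0.081, -0.003, -0.002]
ft_force: [0.1, -0.1, -1.2]
width: 0.0271
[0.44211929 0.18104185 0.10291095] 0.027406580474142107 [ 0.05337521 -0.00796764 -2.16895927] [ 0.99673862  0.08062921 -0.00286987 -0.00167728]
```

View pics/s5c.png

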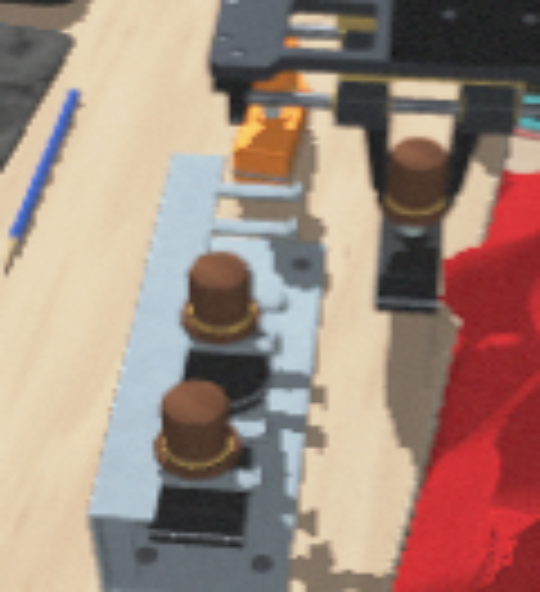

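It is out. The skirt is oblong, and the round and square stamps are still hanging. Raising and carrying it.

```bash
python3 -m crank '0 0 15 0 -1;0 0 20 0 -1;0 0 20 0 -1;0 -10 20 0 -1;2 -20 10 0 -1;4 -25 0 0 -1;4 -25 0 0 -1;4 -25 0 0 -1;4 -25 0 0 -1;4 -25 0 0 -1' 45
python3 - <<'E'
from h import *
s=arm.observe();print(s['ee_pos'],s['width'],s['ft_force'],s['tool_rot'])
print((np.array([.4988,-.168,.12])-s['ee_pos'])*1000)
E
```

```text
t: 7.5
ee_pos: [0.4638, 0.0228, 0.193]
tool_rot: [0.996, 0.084, 0.0, -0.002]
ft_force: [1.2, -1.0, -1.7]
width: 0.0275
[0.46376841 0.02277517 0.19303291] 0.02751922103929964 [ 1.19319189 -1.02773043 -1.70096353] [ 9.96471698e-01  8.39147364e-02  7.51091358e-05 -1.57064817e-03]
[  35.03158711 -190.77516971  -73.0329114 ]
```

```bash
python3 -m crank '4 -25 0 0 -1;4 -25 0 -0.3 -1;4 -25 0 -0.3 -1;4 -25 0 -0.3 -1;4 -25 -5 0 -1;4 -23 -8 0 -1;4 -20 -12 0 -1;4 -14 -12 0 -1;2 -8 -12 0 -1;0 0 -5 0 -1' 45
python3 -m crank '0 0 -5 0 -1;0 0 -5 0 -1;0 0 0 0 -1;0 0 0 0 -1;0 0 0 0 -1;0 0 0 0 -1;0 0 0 0 -1;0 0 0 0 -1;0 0 0 0 -1;0 0 0 0 -1' 45
python3 - <<'E'
from h import *
for n in('side','top','wrist'):snap(n,n[0]+'6.png')
s=arm.observe();print(s['ee_pos'],s['width'],s['ft_force'],s['tool_rot'])
print((np.array([.4988,-.168,.0794])-s['ee_pos'])*1000)
a=cv2.imread('pics/s6.png');cv2.imwrite('pics/s6c.png',cv2.resize(a[90:190,210:330],None,fx=6,fy=6,interpolation=cv2.INTER_CUBIC))
E
```

```text
t: 8.5
ee_pos: [0.5004, -0.1794, 0.1399]
tool_rot: [0.997, 0.073, 0.004, 0.0]
ft_force: [-0.5, -0.1, -1.0]
width: 0.0274
t: 9.5
ee_pos: [0.501, -0.1768, 0.1306]
tool_rot: [0.997, 0.075, 0.005, 0.0]
ft_force: [-0.9, -0.4, -0.7]
width: 0.0273
[ 0.50094829 -0.17674353  0.13044967] 0.027571680927254053 [ 1.41189307 -0.22900472 -1.17505866] [9.97192213e-01 7.47124761e-02 5.06626278e-03 2.63890652e-04]
[ -2.14828528   8.74353106 -51.04966579]
```

View pics/s6c.png

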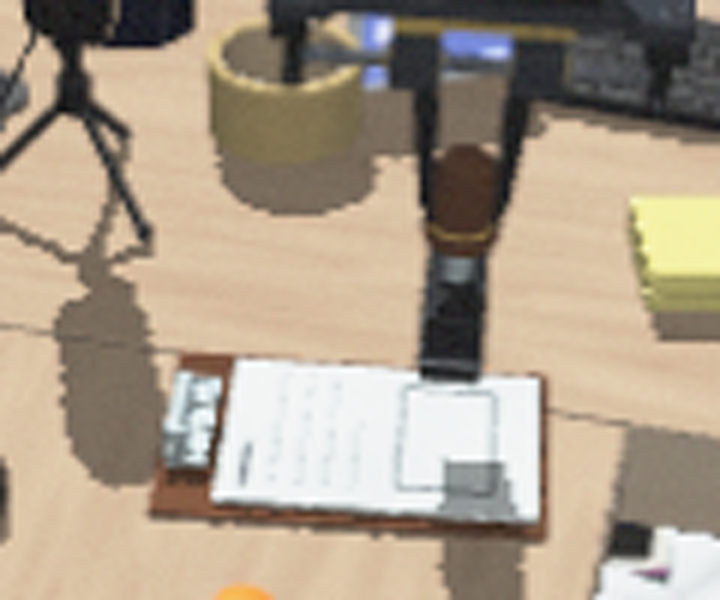

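View pics/w6.png

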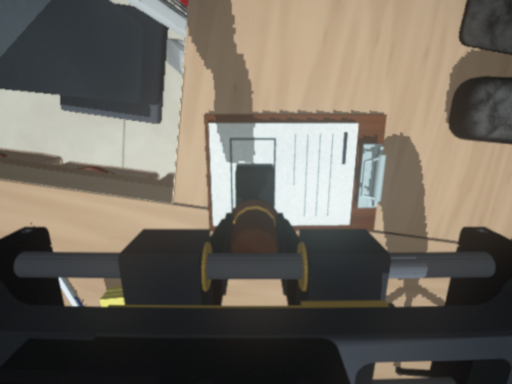

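View pics/t6.png

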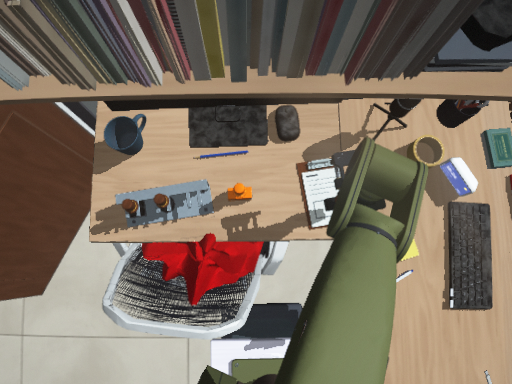

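The stamp hangs over the box, about 9 mm too far to -y. I'll overlay the box and the predicted skirt on the wrist and side views to measure the in-hand offset.

```bash
cat > ov.py <<'E'
from h import *
import sys
from scipy.spatial.transform import Rotation as R
def overlay(names,tag,box=(.4988,-.168,8.6),dz=.0724,press=0):
    s=arm.observe();M=R.from_quat(s['tool_rot']).as_matrix();yaw=np.arctan2(M[1,0],M[0,0])
    x,y,z=s['ee_pos'];F=np.array([x,y,z])+M[:,2]*dz
    def rect(cx,cy,zz,hx,hy,a):
        c,q=np.cos(a),np.sin(a);return np.array([[cx+c*u*hx-q*v*hy,cy+q*u*hx+c*v*hy,zz] for u,v in((1,1),(1,-1),(-1,-1),(-1,1))])
    for n,(u0,v0,w,h,k) in names.items():
        im=viewer.read_camera(n)[:,:,::-1].copy();c=viewer.calibration(n);cv2.imwrite(f'pics/{tag}{n}_raw.png',im)
        o=cv2.resize(im,None,fx=k,fy=k,interpolation=cv2.INTER_CUBIC);o2=o.copy()
        for P,col in((rect(box[0],box[1],.007,.023,.04,np.radians(box[2])),(0,200,0)),(rect(F[0],F[1],F[2],.015,.032,yaw),(0,0,255)),(rect(F[0],F[1],F[2]+.036,.015,.032,yaw),(255,0,255))):
            cv2.polylines(o2,[((proj(n,P,c)+.5)*k-.5).round().astype(int).reshape(-1,1,2)],True,col,1)
        sl=np.s_[v0*k:(v0+h)*k,u0*k:(u0+w)*k]
        cv2.imwrite(f'pics/{tag}{n}.png',np.hstack([o[sl],o2[sl]]))
    print('foot',F,'yaw',np.degrees(yaw),'tcp',s['ee_pos'],s['ft_force'])
E
python3 - <<'E'
from ov import *
overlay({'wrist':(200,110,100,120,4),'side':(265,125,50,60,8)},'o6')
E
```

```text
foot [ 0.50168268 -0.17672683  0.05805339] yaw 8.569884628185603 tcp [ 0.50094829 -0.17674353  0.13044967] [ 1.41189307 -0.22900472 -1.17505866]
```

View pics/o6wrist.png

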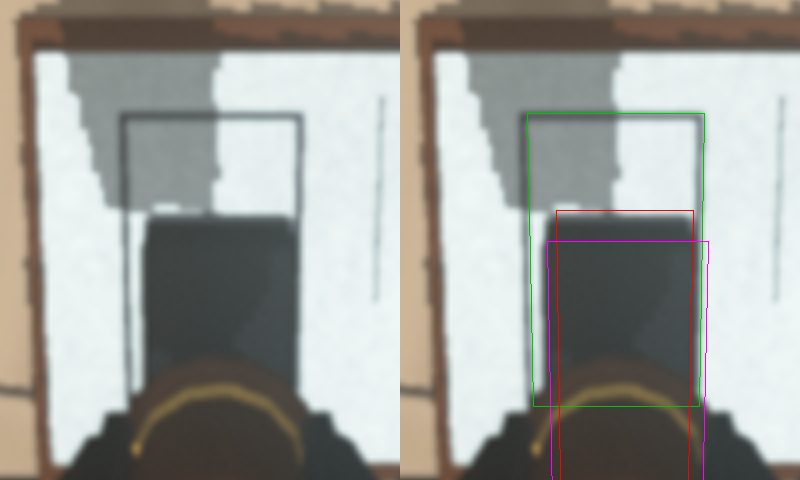

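View pics/o6side.png

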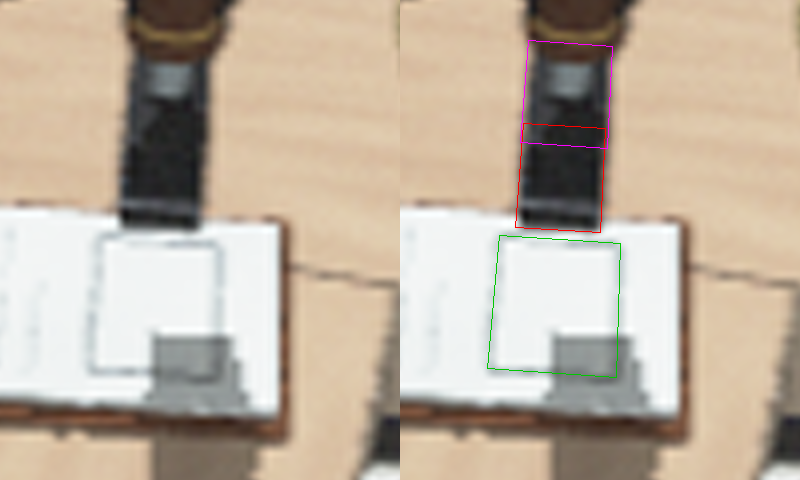

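Relative offset: the stamp needs about -2.4 mm in x and +9.2 mm in y, and the yaw already agrees. Correcting that and descending to just above the paper.

```bash
python3 -m crank '-0.6 3 -5 0 -1;-0.6 3 -5 0 -1;-0.6 3 -5 0 -1;-0.6 0.2 -5 0 -1;0 0 -5 0 -1;0 0 -5 0 -1;0 0 -4 0 -1;0 0 -2 0 -1;0 0 0 0 -1;0 0 0 0 -1' 50
python3 - <<'E'
from ov import *
overlay({'wrist':(200,110,100,120,4),'side':(265,125,50,60,8)},'o7')
E
```

```text
t: 10.75
ee_pos: [0.4976, -0.1663, 0.09]
tool_rot: [0.997, 0.075, 0.004, -0.0]
ft_force: [-0.8, -0.3, -0.6]
width: 0.0271
foot [ 0.49815513 -0.16625666  0.01759884] yaw 8.571784926379461 tcp [ 0.49756317 -0.1663401   0.08999638] [-0.83532369 -0.30811174 -0.55061005]
```

View pics/o7wrist.png

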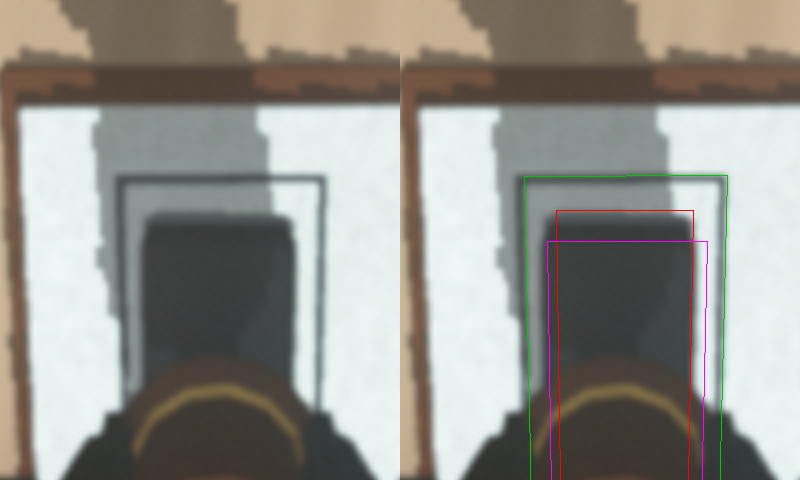

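View pics/o7side.png

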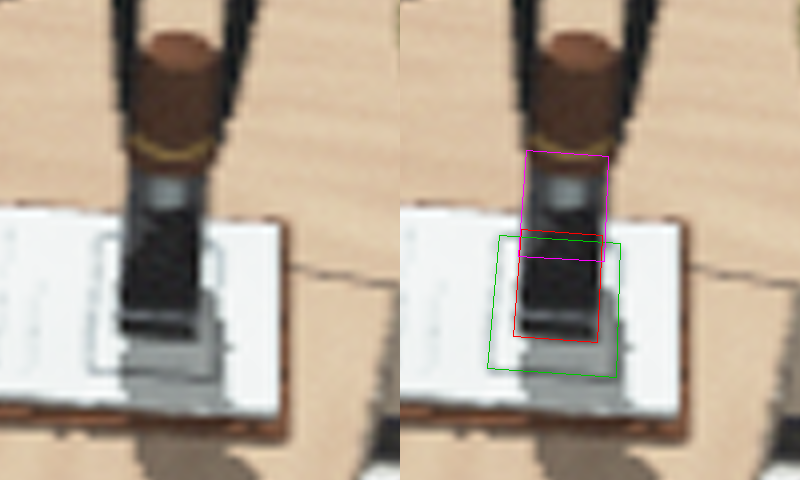

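Residual is about +1.4 mm in x and -1.3 mm in y. I'll correct while coming down to just short of contact.

```bash
python3 -m crank '0.7 -0.7 -1 0 -1;0.7 -0.6 -1 0 -1;0 0 -2 0 -1;0 0 -2 0 -1;0 0 -1.5 0 -1;0 0 -1 0 -1;0 0 0 0 -1;0 0 0 0 -1;0 0 0 0 -1;0 0 0 0 -1' 60
python3 - <<'E'
from ov import *
overlay({'wrist':(200,110,100,120,4),'side':(265,125,50,60,8)},'o8')
E
```

```text
t: 11.85
ee_pos: [0.4996, -0.168, 0.0816]
tool_rot: [0.997, 0.075, 0.005, 0.0]
ft_force: [-0.7, 1.1, -1.8]
width: 0.0272
foot [ 0.50026459 -0.16796688  0.00918203] yaw 8.572781753567206 tcp [ 0.4995737  -0.16799995  0.08157873] [-0.67685849  1.08990034 -1.82101611]
```

View pics/o8wrist.png

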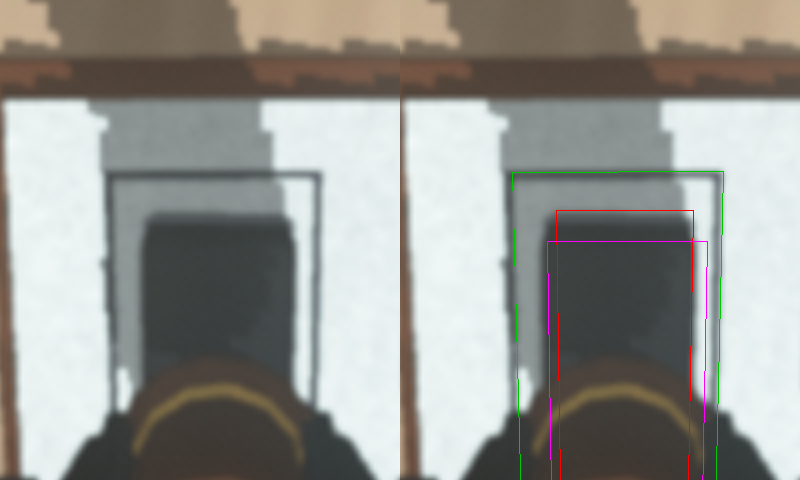

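View pics/o8side.png

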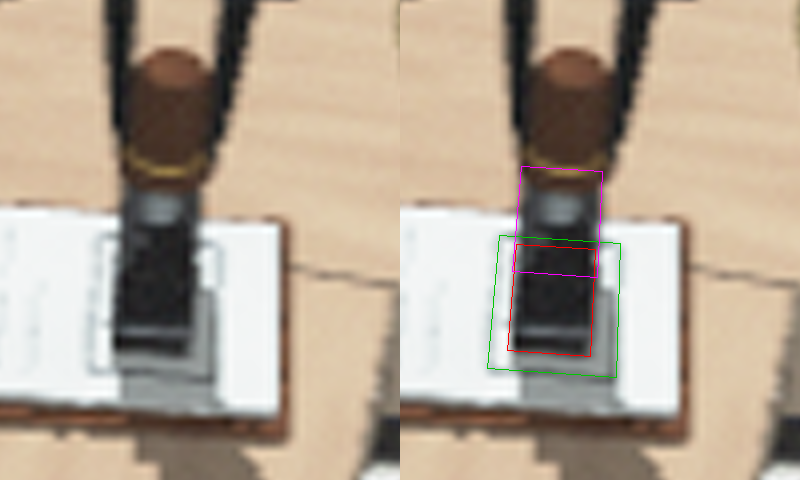

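Centred to within about 0.6 mm in x, and y is good. I'll touch down with a small x correction and start pressing gently.

```bash
python3 -m crank '-0.6 0 0 0 -1;0 0 -0.5 0 -1;0 0 -1 0 -1;0 0 -1 0 -1;0 0 -1 0 -1;0 0 -1 0 -1;0 0 -1 0 -1;0 0 -1 0 -1;0 0 -1 0 -1;0 0 -1 0 -1' 60
python3 - <<'E'
from ov import *
overlay({'wrist':(200,110,100,120,4),'side':(265,125,50,60,8)},'o9')
E
```

```text
t: 12.95
ee_pos: [0.4994, -0.1684, 0.0751]
tool_rot: [0.997, 0.075, 0.005, 0.0]
ft_force: [-1.6, 0.1, 3.9]
width: 0.0275
foot [ 0.50014835 -0.16840418  0.00272472] yaw 8.581543686189985 tcp [ 0.49944718 -0.16840329  0.07512132] [-1.6037598   0.12519632  3.86914098]
```

View pics/o9wrist.png

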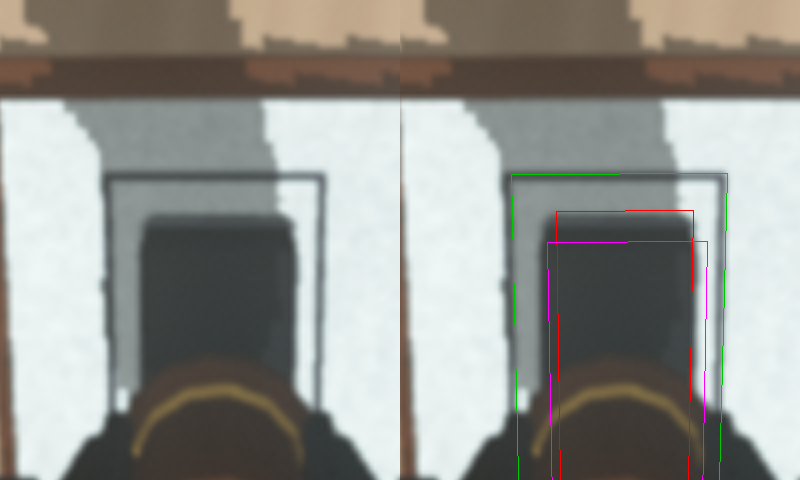

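View pics/o9side.png

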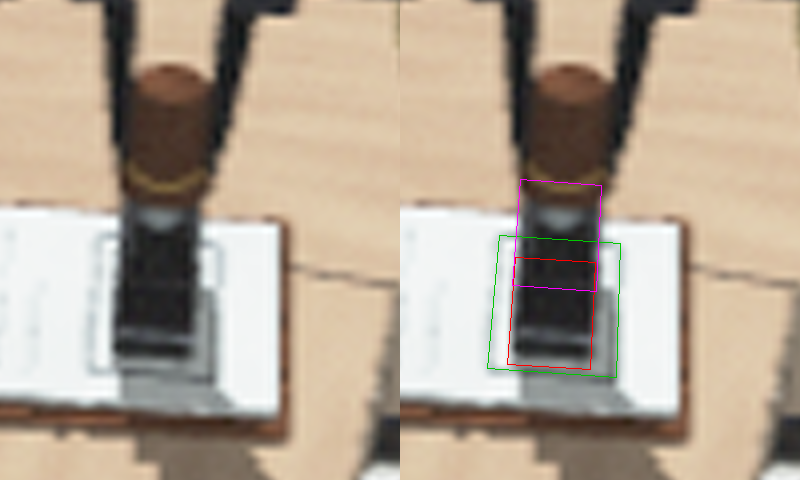

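Contact is made (4 N). The skirt is centred in both views: wrist 217 vs box 215, side 153 vs box 153.5, and the y gap is about 8 mm. Continuing the press.

```bash
python3 -m crank '0 0 -1 0 -1;0 0 -1 0 -1;0 0 -1 0 -1;0 0 -1 0 -1;0 0 -1 0 -1;0 0 -1 0 -1;0 0 -1 0 -1;0 0 -1 0 -1;0 0 -1 0 -1;0 0 -1 0 -1' 60
python3 - <<'E'
from h import *
print(arm.observe()['ft_force'],arm.observe()['ee_pos'])
E
```

```text
t: 14.05
ee_pos: [0.4997, -0.1685, 0.068]
tool_rot: [0.997, 0.075, 0.004, 0.0]
ft_force: [-3.2, 1.2, 8.0]
width: 0.0268
[-3.23496242  1.20112177  7.96599057] [ 0.49971566 -0.1684837   0.06797082]
```

```bash
python3 -m crank '0 0 -1.5 0 -1;0 0 -1.5 0 -1;0 0 -2 0 -1;0 0 -2 0 -1;0 0 -2 0 -1;0 0 -2 0 -1;0 0 -2 0 -1;0 0 -2 0 -1;0 0 -2 0 -1;0 0 -2 0 -1' 60
python3 - <<'E'
from h import *
print(arm.observe()['ft_force'],arm.observe()['ee_pos'])
E
```

```text
t: 15.05
ee_pos: [0.5023, -0.1692, 0.0674]
tool_rot: [0.997, 0.076, 0.002, -0.0]
ft_force: [-5.8, 2.5, 14.7]
width: 0.0272
[-5.83350068  2.47964962 14.71032885] [ 0.5023366  -0.16921614  0.06740806]
```

It has bottomed: z is stopped at 0.0674 with 15 N. But the tool crept +2.6 mm in x, so I'm checking whether the stamp slid.

```bash
python3 - <<'E'
from ov import *
overlay({'wrist':(200,110,100,120,4),'side':(265,125,50,60,8)},'o10')
E
```

```text
foot [ 0.50263169 -0.16914884 -0.0049913 ] yaw 8.698775787164788 tcp [ 0.5023366  -0.16921614  0.06740806] [-5.83350068  2.47964962 14.71032885]
```

View pics/o10wrist.png

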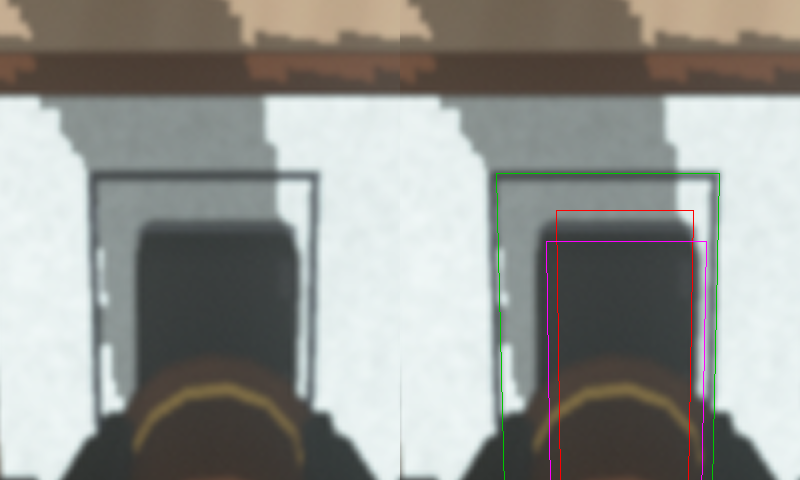

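View pics/o10side.png

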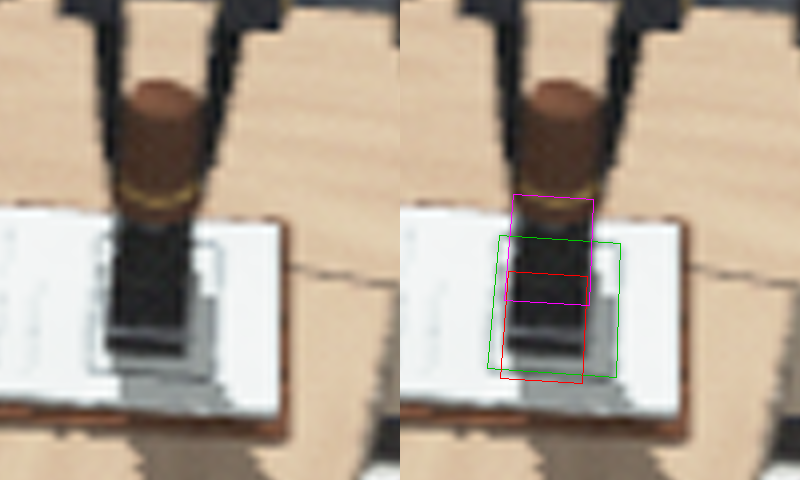

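The stamp slid about +2.5 mm in x during the bearing push; box centre is at wrist column 205 and skirt at 217. I'll ease the face off the paper, slide the stamp back, and press again with x compensation per row.

```bash
python3 -m crank '0 0 1.5 0 -1;0 0 1.5 0 -1;-0.5 0 0.5 0 -1;-1 0.3 0 0 -1;-1 0.3 0 0 -1;-0.5 0 0 0 -1;0 0 0 0 -1;0 0 0 0 -1;0 0 0 0 -1;0 0 0 0 -1' 60
python3 - <<'E'
from ov import *
overlay({'wrist':(200,110,100,120,4),'side':(265,125,50,60,8)},'o11')
E
```

```text
t: 16.15
ee_pos: [0.5018, -0.1692, 0.0742]
tool_rot: [0.997, 0.076, 0.005, 0.001]
ft_force: [-0.9, 0.6, 4.3]
width: 0.0273
foot [ 0.50246819 -0.16919264  0.00178626] yaw 8.687048357821674 tcp [ 0.50175467 -0.16915542  0.07418274] [-0.91216772  0.55611136  4.29131958]
```

View pics/o11wrist.png

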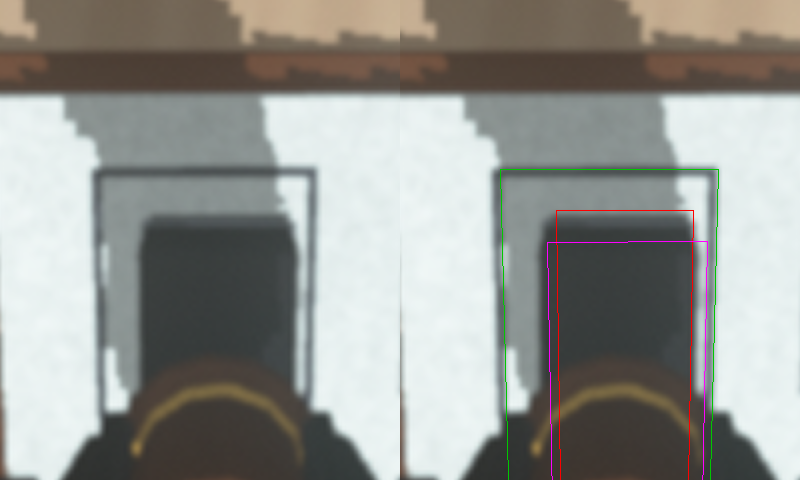

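View pics/o11side.png

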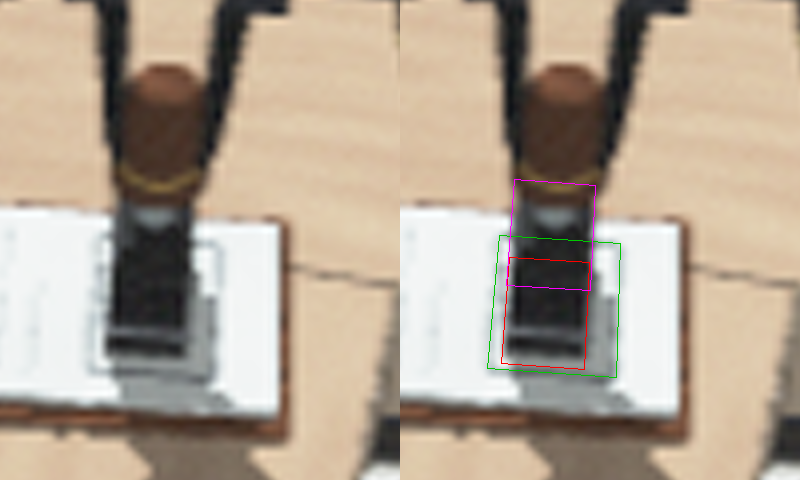

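It rose off its press but stuck to the paper, moving only -0.6 mm in x. I'll lift just clear of the paper, recentre to (0.4994, -0.1684) where it was centred before, and press again.

```bash
python3 -m crank '0 0 2 0 -1;0 0 2 0 -1;0 0 2 0 -1;0 0 2 0 -1;-0.5 0.2 0 0 -1;-1 0.3 0 0 -1;-0.5 0.3 0 0 -1;-0.3 0 0 0 -1;0 0 0 0 -1;0 0 0 0 -1' 60
python3 - <<'E'
from h import *
s=arm.observe();print(s['ft_force'],s['ee_pos'],s['tool_rot'])
E
```

```text
t: 17.25
ee_pos: [0.4979, -0.1678, 0.0796]
tool_rot: [0.997, 0.076, 0.004, 0.0]
ft_force: [0.7, 0.7, -0.1]
width: 0.0273
[ 0.69439494  0.6859258  -0.1369012 ] [ 0.49790218 -0.1678155   0.07964474] [9.97120975e-01 7.57272807e-02 3.88391015e-03 2.34368786e-04]
```

```bash
python3 -m crank '0.5 -0.2 0.5 0 -1;0.5 -0.2 0 0 -1;0 0 -1 0 -1;0 0 -1 0 -1;0 0 -1 0 -1;0 0 -1 0 -1;0 0 -1 0 -1;0 0 -1 0 -1;0 0 -1 0 -1;0 0 -1 0 -1' 60
python3 - <<'E'
from ov import *
overlay({'wrist':(200,110,100,120,4),'side':(265,125,50,60,8)},'o12')
E
```

```text
t: 18.25
ee_pos: [0.4989, -0.1684, 0.0736]
tool_rot: [0.997, 0.076, 0.003, 0.0]
ft_force: [-1.5, 0.2, 5.6]
width: 0.0272
foot [ 0.49929447 -0.16835397  0.00124558] yaw 8.697593621000637 tcp [ 0.49885403 -0.16837774  0.07364424] [-1.53390707  0.19815317  5.5505173 ]
```

View pics/o12wrist.png

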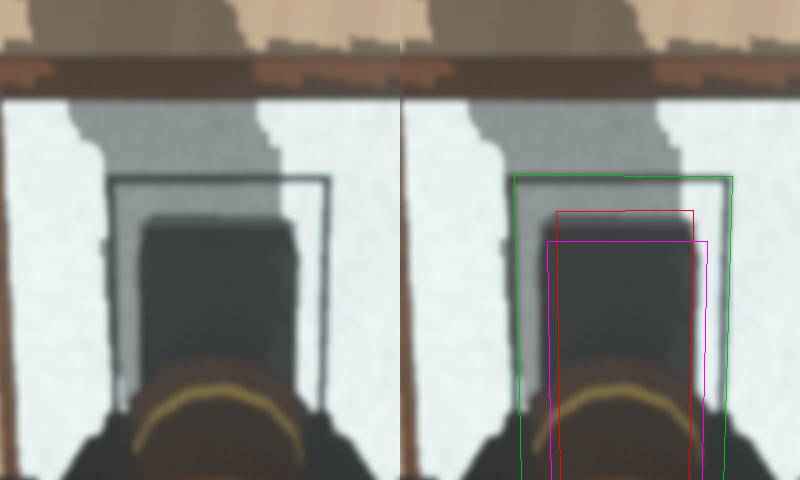

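View pics/o12side.png

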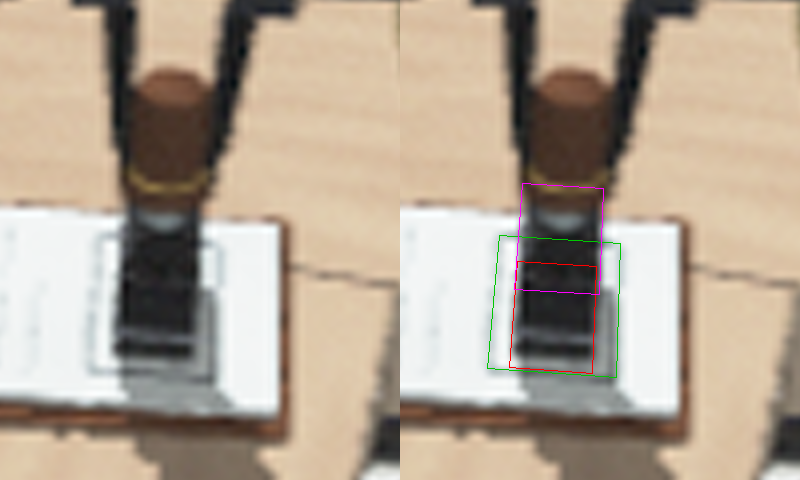

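Centred within about 0.5 mm on the -x side (skirt 217, box 219). Pressing on with x compensation.

```bash
python3 -m crank '-0.1 0 -1.2 0 -1;-0.1 0 -1.2 0 -1;-0.1 0 -1.2 0 -1;-0.1 0 -1.2 0 -1;-0.2 0.1 -1.2 0 -1;-0.2 0.1 -1.2 0 -1;-0.3 0.1 -1.2 0 -1;-0.3 0.1 -1.2 0 -1;-0.4 0.1 -1.5 0 -1;-0.4 0.1 -1.5 0 -1' 60
python3 - <<'E'
from h import *
s=arm.observe();print(s['ft_force'],s['ee_pos'],s['tool_rot'])
E
```

```text
t: 19.35
ee_pos: [0.4989, -0.1685, 0.0674]
tool_rot: [0.997, 0.076, 0.004, 0.001]
ft_force: [-3.8, 1.5, 13.4]
width: 0.0271
[-3.79076838  1.54976307 13.41093742] [ 0.49891164 -0.16851106  0.06743375] [9.97102591e-01 7.59512891e-02 4.18479313e-03 5.57964216e-04]
```

Bottomed at 13 N with no creep. I'll hold with slightly more push and lateral compensation.

```bash
python3 -m crank '-0.6 0.2 -2 0 -1;-0.6 0.2 -2 0 -1;-0.6 0.2 -2 0 -1;-0.6 0.2 -2 0 -1;-0.6 0.2 -2 0 -1;-0.6 0.2 -2 0 -1;-0.6 0.2 -2 0 -1;-0.6 0.2 -2 0 -1;-0.6 0.2 -2 0 -1;-0.6 0.2 -2 0 -1' 60
python3 - <<'E'
from h import *
s=arm.observe();print(s['ft_force'],s['ee_pos'],s['tool_rot'])
E
```

```text
t: 20.35
ee_pos: [0.4987, -0.1685, 0.0674]
tool_rot: [0.997, 0.076, 0.007, 0.002]
ft_force: [-4.7, 2.5, 13.1]
width: 0.0272
[-4.74536591  2.53405824 13.08564101] [ 0.49867779 -0.16852483  0.06744919] [0.99707579 0.07611696 0.00656107 0.00173847]
```

```bash
python3 -m crank '-0.3 0.1 -2.2 0 -1;-0.3 0.1 -2.2 0 -1;-0.3 0.1 -2.2 0 -1;-0.3 0.1 -2.2 0 -1;-0.3 0.1 -2.2 0 -1;-0.3 0.1 -2.2 0 -1;-0.3 0.1 -2.2 0 -1;-0.3 0.1 -2.2 0 -1;-0.3 0.1 -2.2 0 -1;-0.3 0.1 -2.2 0 -1' 60
python3 - <<'E'
from ov import *
s=arm.observe();print(s['ft_force'],s['ee_pos'],s['tool_rot'])
overlay({'wrist':(200,110,100,120,4),'side':(265,125,50,60,8)},'o13')
E
```

```text
t: 21.35
ee_pos: [0.4989, -0.1685, 0.0674]
tool_rot: [0.997, 0.076, 0.005, 0.001]
ft_force: [-6.4, 2.7, 15.0]
width: 0.0276
[-6.37227925  2.73981669 14.99756123] [ 0.49894668 -0.16850234  0.06740483] [0.99707104 0.07631938 0.00486031 0.00103664]
foot [ 0.49965984 -0.16859829 -0.0049916 ] yaw 8.754945168135206 tcp [ 0.49894668 -0.16850234  0.06740483] [-6.37227925  2.73981669 14.99756123]
```

View pics/o13wrist.png

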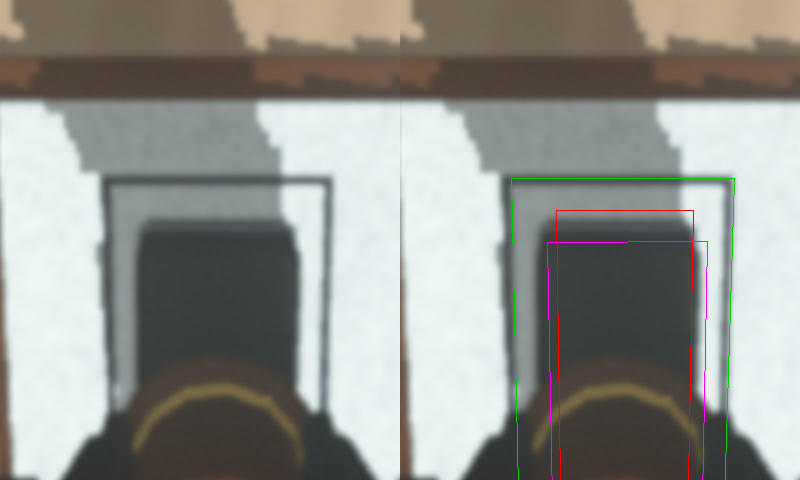

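View pics/o13side.png

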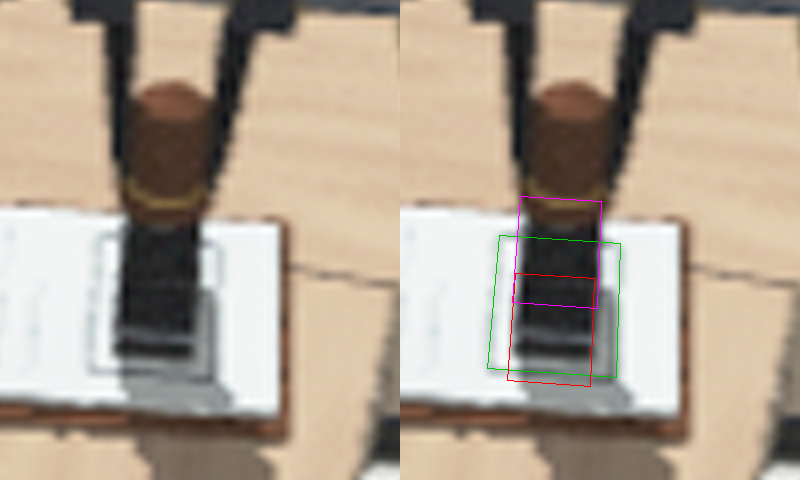

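Centred (box 217.5, skirt 217.5), 15 N, with the rod fully sunk into the skirt. Keeping the hold.

```bash
python3 -m crank '-0.4 0.1 -2.2 0 -1;-0.4 0.1 -2.2 0 -1;-0.4 0.1 -2.2 0 -1;-0.4 0.1 -2.2 0 -1;-0.4 0.1 -2.2 0 -1;-0.4 0.1 -2.2 0 -1;-0.4 0.1 -2.2 0 -1;-0.4 0.1 -2.2 0 -1;-0.4 0.1 -2.2 0 -1;-0.4 0.1 -2.2 0 -1' 60
python3 -m crank '-0.4 0.1 -2.2 0 -1;-0.4 0.1 -2.2 0 -1;-0.4 0.1 -2.2 0 -1;-0.4 0.1 -2.2 0 -1;-0.4 0.1 -2.2 0 -1;-0.4 0.1 -2.2 0 -1;-0.4 0.1 -2.2 0 -1;-0.4 0.1 -2.2 0 -1;-0.4 0.1 -2.2 0 -1;-0.4 0.1 -2.2 0 -1' 60
```

```text
t: 22.45
ee_pos: [0.499, -0.1685, 0.0674]
tool_rot: [0.997, 0.076, 0.004, 0.001]
ft_force: [-6.3, 2.9, 15.4]
width: 0.027
t: 23.45
ee_pos: [0.4991, -0.1685, 0.0674]
tool_rot: [0.997, 0.076, 0.004, 0.0]
ft_force: [-5.5, 3.1, 16.1]
width: 0.0268
```

One more second of hold, then a final look.

```bash
python3 -m crank '-0.5 0.1 -2.2 0 -1;-0.5 0.1 -2.2 0 -1;-0.5 0.1 -2.2 0 -1;-0.5 0.1 -2.2 0 -1;-0.5 0.1 -2.2 0 -1;-0.5 0.1 -2.2 0 -1;-0.5 0.1 -2.2 0 -1;-0.5 0.1 -2.2 0 -1;-0.5 0.1 -2.2 0 -1;-0.5 0.1 -2.2 0 -1' 60
python3 - <<'E'
from ov import *
overlay({'wrist':(200,110,100,120,4),'side':(190,120,130,180,3)},'o14')
E
```

```text
t: 24.45
ee_pos: [0.499, -0.1685, 0.0674]
tool_rot: [0.997, 0.076, 0.005, 0.0]
ft_force: [-5.3, 3.2, 14.6]
width: 0.0275
foot [ 0.49962557 -0.16848044 -0.0049801 ] yaw 8.769964512010176 tcp [ 0.49896789 -0.16849794  0.06741691] [-5.30015608  3.19286577 14.62280593]
```

View pics/o14wrist.png

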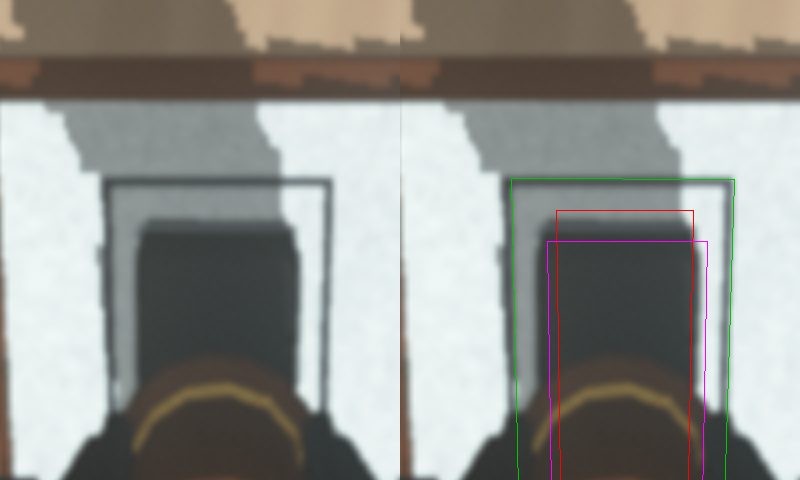

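View pics/o14side.png

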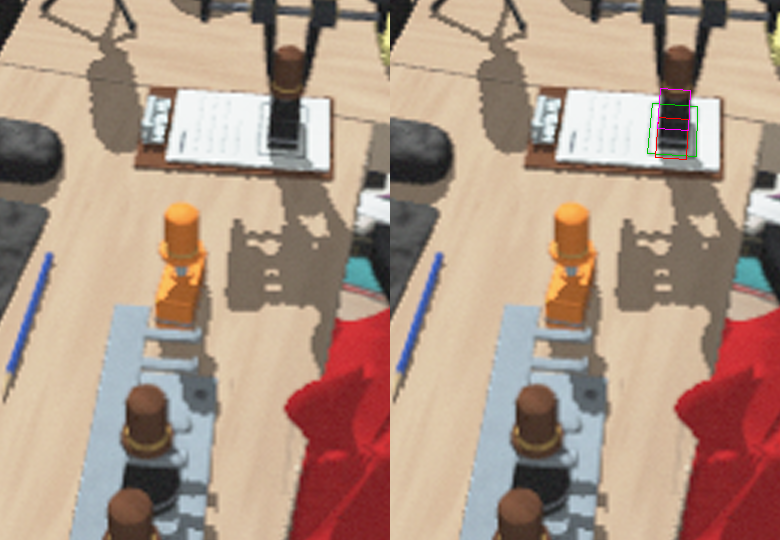

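The stamp is still centred and steady, it has been held for about 5 s, and the other stamps are still hanging. Handing in.

```bash
python3 -c "
from rig import ticket,arm
print(ticket.job_done());s=arm.observe();print(s['t'],s['ee_pos'],s['ft_force'])"
```

```text
the job is handed in; nothing more can be done
None
the job is handed in; nothing more can be done
```

The oblong stamp is in the middle of the box on the delivery note, pressed fully down and still held. However, it was pressed there twice, because it slid on the first press. I handed the job in at about 24.6 s.

**What I did:** I lifted the stamp about 11 mm off its prongs, drew it straight out of the rack and carried it to the clipboard. The round and square stamps are still hanging, and the orange look-alike was not touched.

**What went wrong:** On the first press the handle reached the bottom, but the stamp slid about 2.5 mm across the paper, staying inside the box. I eased it up until the skirt barely touched the paper, moved it back to the centre and pressed again. The first press may have left a smeared or double print.

**Last checks:**
- **Press:** the handle stayed at the bottom for about 5 s, with the tool still at 67.4 mm and about 15 N pushing down.
- **Position:** the wrist view shows the stamp centred on the box in x to within the accuracy of the view, with turn matching to about 0.3°. Along the box's length it is within about 1 mm, judged from the end gap.
- **Disagreements:** the overlays computed from calibration were 1–2 mm off the picture in the wrist view, so I centred by the stamp and box lines seen in the pictures. A sideways force of about 5 N and a tilt of about 0.5° remained while holding.

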